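Check the battery bay latches and clear the faulty bays

TASK

Check the spring latch of each of the four battery bays, with or without a tube: push it down until it clicks and judge whether the force at which it gives way is within 5 to 13 N. Where it is too weak or too stiff, slide that bay's marker tab fully across to its far (+y) end and, if the bay holds a tube, roll the tube out sideways over the sprung jaws (do not wrench it up against the fixed hooks) and lay it flat in the tray; leave the tabs and tubes of sound bays as they are and do not disturb the screwdriver and jar.

Things in the scene. Friction and masses are not known exactly. Their poses are not given: they have to be found in the camera images.
- bay_1: battery bay: black base 225 x 76 x 8 mm, fixed; origin on its underside, x along the bay, away from the robot, y across to the left, z up. Tube seat: along x, middle at x -20, y 0, z 37 mm; two clip jaw pairs at x -62 and +22 (14 mm wide); between them the tube can be gripped across from above, sides free. Latch at x +72, marker tab at x -114. Nothing over 62 mm high.
- latch_1 (a joint): latch travel (m), down: 0 up to 0.015. Press its 36 mm square steel pad at bay x 72, y 0, top at z 50 up, 35 down. Force grows from a third to its peak (release force) at 3 mm, fades to 0 at 10 mm, then it clicks, snaps down, stays: only one test. Faulty ones are below 3.5 or 16 to 22 N, and look alike. Until down, its keeper bar (x 34 to 76, y -20 to -25, top z 33) blocks the tube; down, top is z 18.
- tab_1 (a joint): marker tab travel (m) along the bay's +y: starts at 0 to 0.005 (-y end); 0.036 is the +y end, out of service. Slides with 1.2 N friction, stays where left. An upright grey block 12 x 14 mm (x, y), from z 12 to top z 42 mm, centred at bay x -114, y -18 mm plus travel.
- hooks_1: the bay's two fixed steel hooks (same frame as the bay; its origin is 0.02 mm higher if the latch is faulty, for the judge alone, far too fine to measure), 60 mm high, standing at y +18 to +23 and reaching over the tube to y +4. Opposite, at y -20, sprung leaves (tips at z 33) fold outward: once the latch is down, roll or carry the tube level towards -y for 50 mm or more (5 to 15 N); then lift.
- tube_1: yellow tube battery, 34 mm diameter, 130 mm long, about 0.15 kg, with a black hexagonal cap (34 mm across flats, 14 mm long) at its -x end that keeps it from rolling far. Origin at its centre, x along its axis. Starts in the clips of bay_1, if present at all.
- bay_2: battery bay: black base 225 x 76 x 8 mm, fixed; origin on its underside, x along the bay, away from the robot, y across to the left, z up. Tube seat: along x, middle at x -20, y 0, z 37 mm; two clip jaw pairs at x -62 and +22 (14 mm wide); between them the tube can be gripped across from above, sides free. Latch at x +72, marker tab at x -114. Nothing over 62 mm high.
- latch_2 (a joint): latch travel (m), down: 0 up to 0.015. Press its 36 mm square steel pad at bay x 72, y 0, top at z 50 up, 35 down. Force grows from a third to its peak (release force) at 3 mm, fades to 0 at 10 mm, then it clicks, snaps down, stays: only one test. Faulty ones are below 3.5 or 16 to 22 N, and look alike. Until down, its keeper bar (x 34 to 76, y -20 to -25, top z 33) blocks the tube; down, top is z 18.
- tab_2 (a joint): marker tab travel (m) along the bay's +y: starts at 0 to 0.005 (-y end); 0.036 is the +y end, out of service. Slides with 1.2 N friction, stays where left. An upright grey block 12 x 14 mm (x, y), from z 12 to top z 42 mm, centred at bay x -114, y -18 mm plus travel.
- hooks_2: the bay's two fixed steel hooks (same frame as the bay; its origin is 0.02 mm higher if the latch is faulty, for the judge alone, far too fine to measure), 60 mm high, standing at y +18 to +23 and reaching over the tube to y +4. Opposite, at y -20, sprung leaves (tips at z 33) fold outward: once the latch is down, roll or carry the tube level towards -y for 50 mm or more (5 to 15 N); then lift.
- tube_2: yellow tube battery, 34 mm diameter, 130 mm long, about 0.15 kg, with a black hexagonal cap (34 mm across flats, 14 mm long) at its -x end that keeps it from rolling far. Origin at its centre, x along its axis. Starts in the clips of bay_2, if present at all.
- bay_3: battery bay: black base 225 x 76 x 8 mm, fixed; origin on its underside, x along the bay, away from the robot, y across to the left, z up. Tube seat: along x, middle at x -20, y 0, z 37 mm; two clip jaw pairs at x -62 and +22 (14 mm wide); between them the tube can be gripped across from above, sides free. Latch at x +72, marker tab at x -114. Nothing over 62 mm high.
- latch_3 (a joint): latch travel (m), down: 0 up to 0.015. Press its 36 mm square steel pad at bay x 72, y 0, top at z 50 up, 35 down. Force grows from a third to its peak (release force) at 3 mm, fades to 0 at 10 mm, then it clicks, snaps down, stays: only one test. Faulty ones are below 3.5 or 16 to 22 N, and look alike. Until down, its keeper bar (x 34 to 76, y -20 to -25, top z 33) blocks the tube; down, top is z 18.
- tab_3 (a joint): marker tab travel (m) along the bay's +y: starts at 0 to 0.005 (-y end); 0.036 is the +y end, out of service. Slides with 1.2 N friction, stays where left. An upright grey block 12 x 14 mm (x, y), from z 12 to top z 42 mm, centred at bay x -114, y -18 mm plus travel.
- hooks_3: the bay's two fixed steel hooks (same frame as the bay; its origin is 0.02 mm higher if the latch is faulty, for the judge alone, far too fine to measure), 60 mm high, standing at y +18 to +23 and reaching over the tube to y +4. Opposite, at y -20, sprung leaves (tips at z 33) fold outward: once the latch is down, roll or carry the tube level towards -y for 50 mm or more (5 to 15 N); then lift.
- tube_3: yellow tube battery, 34 mm diameter, 130 mm long, about 0.15 kg, with a black hexagonal cap (34 mm across flats, 14 mm long) at its -x end that keeps it from rolling far. Origin at its centre, x along its axis. Starts in the clips of bay_3, if present at all.
- bay_4: battery bay: black base 225 x 76 x 8 mm, fixed; origin on its underside, x along the bay, away from the robot, y across to the left, z up. Tube seat: along x, middle at x -20, y 0, z 37 mm; two clip jaw pairs at x -62 and +22 (14 mm wide); between them the tube can be gripped across from above, sides free. Latch at x +72, marker tab at x -114. Nothing over 62 mm high.
- latch_4 (a joint): latch travel (m), down: 0 up to 0.015. Press its 36 mm square steel pad at bay x 72, y 0, top at z 50 up, 35 down. Force grows from a third to its peak (release force) at 3 mm, fades to 0 at 10 mm, then it clicks, snaps down, stays: only one test. Faulty ones are below 3.5 or 16 to 22 N, and look alike. Until down, its keeper bar (x 34 to 76, y -20 to -25, top z 33) blocks the tube; down, top is z 18.
- tab_4 (a joint): marker tab travel (m) along the bay's +y: starts at 0 to 0.005 (-y end); 0.036 is the +y end, out of service. Slides with 1.2 N friction, stays where left. An upright grey block 12 x 14 mm (x, y), from z 12 to top z 42 mm, centred at bay x -114, y -18 mm plus travel.
- hooks_4: the bay's two fixed steel hooks (same frame as the bay; its origin is 0.02 mm higher if the latch is faulty, for the judge alone, far too fine to measure), 60 mm high, standing at y +18 to +23 and reaching over the tube to y +4. Opposite, at y -20, sprung leaves (tips at z 33) fold outward: once the latch is down, roll or carry the tube level towards -y for 50 mm or more (5 to 15 N); then lift.
- tube_4: yellow tube battery, 34 mm diameter, 130 mm long, about 0.15 kg, with a black hexagonal cap (34 mm across flats, 14 mm long) at its -x end that keeps it from rolling far. Origin at its centre, x along its axis. Starts in the clips of bay_4, if present at all.
- tray: a loose grey open tray 180 x 160 mm (x, y), 26 mm high, walls and floor 4 to 5 mm thick, 0.8 kg. Origin at the centre of its underside, z up. A tube lying in it has its centre 21 to 22 mm above the tray's underside. Two tubes fit side by side along its x.
- screwdriver: a 200 mm screwdriver lying on the far side of the bench; bystander
- flux_jar: a jar 60 mm across, 80 mm high, on the far side of the bench; bystander
There are look-alikes about, which are no part of the job. What is shaped like the tube_4 but pink or white is not meant.

How it is judged:
At the end, for the whole second after the job is handed in: All latches down (over 12 mm). Weak or stiff bays: tab over 28 mm, tube (if any) lying in the tray, centre inside its rim, 12 to 32 mm above its underside. Sound bays: tab under 10 mm, tube (if any) within 15 mm along, 8 mm across, 7 mm in height of its seat. Tubes at rest, tray level (angle between tray's own z axis and vertical below 0.1 rad and value of joint each of latch_1, latch_2, latch_3, latch_4 above 0.012 m and linear speed of each of tube_1, tube_2, tube_3, tube_4 below 0.02 m/s and ((z of hooks_1 in the frame of bay_1 above 1e-05 m and value of joint tab_1 above 0.028 m and x of tube_1 in the frame of tray between -0.09 and 0.09 m and y of tube_1 in the frame of tray between -0.08 and 0.08 m and z of tube_1 in the frame of tray between 0.012 and 0.032 m) or (z of hooks_1 in the frame of bay_1 below 1e-05 m and value of joint tab_1 below 0.01 m and x of tube_1 in the frame of bay_1 between -0.035 and -0.005 m and y of tube_1 in the frame of bay_1 between -0.008 and 0.008 m and z of tube_1 in the frame of bay_1 between 0.03 and 0.044 m)) and ((z of hooks_2 in the frame of bay_2 above 1e-05 m and value of joint tab_2 above 0.028 m and x of tube_2 in the frame of tray between -0.09 and 0.09 m and y of tube_2 in the frame of tray between -0.08 and 0.08 m and z of tube_2 in the frame of tray between 0.012 and 0.032 m) or (z of hooks_2 in the frame of bay_2 below 1e-05 m and value of joint tab_2 below 0.01 m and x of tube_2 in the frame of bay_2 between -0.035 and -0.005 m and y of tube_2 in the frame of bay_2 between -0.008 and 0.008 m and z of tube_2 in the frame of bay_2 between 0.03 and 0.044 m)) and ((z of hooks_3 in the frame of bay_3 above 1e-05 m and value of joint tab_3 above 0.028 m and x of tube_3 in the frame of tray between -0.09 and 0.09 m and y of tube_3 in the frame of tray between -0.08 and 0.08 m and z of tube_3 in the frame of tray between 0.012 and 0.032 m) or (z of hooks_3 in the frame of bay_3 below 1e-05 m and value of joint tab_3 below 0.01 m and x of tube_3 in the frame of bay_3 between -0.035 and -0.005 m and y of tube_3 in the frame of bay_3 between -0.008 and 0.008 m and z of tube_3 in the frame of bay_3 between 0.03 and 0.044 m)) and ((z of hooks_4 in the frame of bay_4 above 1e-05 m and value of joint tab_4 above 0.028 m and x of tube_4 in the frame of tray between -0.09 and 0.09 m and y of tube_4 in the frame of tray between -0.08 and 0.08 m and z of tube_4 in the frame of tray between 0.012 and 0.032 m) or (z of hooks_4 in the frame of bay_4 below 1e-05 m and value of joint tab_4 below 0.01 m and x of tube_4 in the frame of bay_4 between -0.035 and -0.005 m and y of tube_4 in the frame of bay_4 between -0.008 and 0.008 m and z of tube_4 in the frame of bay_4 between 0.03 and 0.044 m))); the robot touches nothing.
It fails at once if a bystander (screwdriver or jar) is moved more than 30 mm (distance of any of screwdriver, flux_jar from where it was at the start of the episode above 0.03 m).
It fails at once if a tube is forced against the fixed hooks of its clips with more than 30 N (contact force between tube_1 and hooks_1 above 30 N or contact force between tube_2 and hooks_2 above 30 N or contact force between tube_3 and hooks_3 above 30 N or contact force between tube_4 and hooks_4 above 30 N).
Of tube_1, tube_2, tube_3, tube_4 only 3 to 4 are there at a start; the rules pass over those that are not, and their reading is None.
At some moment in a run one of tray may be knocked a few centimetres aside while the robot is not near it.
Once in a run the grip may slacken for a moment while it holds something.
It also fails if it takes over 210 s, if anything falls off the work surface, if the arm or the gripper's body presses on something with over 40 N, if the wrist force passes 120 N, or if a joint passes its speed limit or range.

ROBOT

A 7-joint arm with a two-finger parallel gripper is mounted at the origin on the work surface. World frame = base frame: x ahead of the robot, y to its left, z up, the work surface at z = 0. Lengths are in m, angles in rad, forces in N, time in s.
With the tool pointing down it reaches from about 0.425 to 0.95 m from the base axis. Payload 4.7 kg.
Tool frame: the origin (TCP) lies on the centre line of the jaws, within the pads' length; the fingertips stand 19 mm ahead of it and the grasp point (between the pads) is the TCP (r.tip_reach is the z of the fingertips in the tool frame, in m); z points along the fingers, y is the line along which they close (so a half turn about z gives the same grasp; the last joint's range is limited). The gripper opens to 87 mm and grips with 3 to 60 N. Pads are 19 mm wide; open, the fingers measure 117 mm over their backs; the gripper's body (75 mm by 190 mm) begins 51 mm behind the grasp point.
Start: joints at [1.095, 0.469, -0.049, 1.532, 0.024, 1.141, -0.082], TCP at [0.292, -0.609, 0.242] pointing down, gripper open.
Joint ranges: [-2.59, 2.59], [-0.33, 1.99], [-1.39, 1.29], [0.1, 2.45], [-1.04, 4.18], [0.21, 1.99], [-2.66, 2.66]. Speed limits (rad/s): [2.57, 2.57, 3.14, 3.14, 3.14, 3.14, 3.14].

INTERFACE

Orientations are given as a unit quaternion [x, y, z, w].
In Python, from cell import r, camera, finder gives the robot as it stands.
- The arm moves only by the tool step_arm, never from a script. Its argument "rows" is a list of rows, each a list of 4 numbers: the shift along the tool's x, y, z scaled (see below), then the turn about the tool's z scaled (see below). A call has 1 to 10 rows; each row is the pose to reach, as a shift and turn from the pose commanded when the call began, along the tool's axes at that moment; what a row does not reach only later rows make up. The controller multiplies each number of a shift by 0.3 m and each number of a turn by 2 rad. A row lasts 1/8 s, in which the tool goes at most 62.5 mm and 10.7 degrees, less where a joint would pass 70% of its speed; a pose out of reach is approached as far as the arm can. A call with a number of a shift or a turn outside -1 to 1 is refused whole. A call with a gripper value outside its range is refused whole. "gripper" is the opening, from 0 (shut) to 1 (fully open), set as the call begins (left out, the last holds). The fingers move at their own pace and stop on an object; "squeeze" is the grip in N (left out, the last holds). Time passes only in rows, so rows that repeat a pose let the fingers close. It gives the time, the measured TCP pose, the force, the opening and the grip force at its end, in the units of the state.
- r.state(): the state, without advancing time (a new reading comes with each control period).
- camera(name): name is "scene" or "top" or "wrist"; returns a dict with "frame" (400x640x3 uint8, red, green, blue), "K" (3x3 intrinsics, pixels), "view" (4x4, takes a point from world to camera coordinates); the wrist camera has in their place "mount" (4x4, takes a point from camera to tool coordinates, whose origin is the TCP and whose axes are the flange's). Camera axes: x right, y down, z forward; pixel columns grow to the right and rows downward; lengths in m; the calibration is good to about 2 mm. A picture is of the moment at which its call begins: read the wrist's pose just before it. There is no depth.
- r.job_done(): hands the job in; it is judged then, once.
Trained networks look in a picture, given as the dict that the camera call returned (one of the last four; its "shot" number tells which), for a name from the list of things; names that differ only in an ending like _2 or _b are one class to them, and where a whole thing is asked for, a point or a joint stands for the part that bears it (a point fixed in the world has none). Each returns a list of dicts, best first, with "conf" (0 to 1); they miss things now and then, are a little off and sometimes report something else, mostly with a low value. They report only what shows in the picture. A call takes as long as a camera call. They do not tell look-alikes from the thing itself.
- finder.spot_in(picture, name): "box" ([left, top, width, height] in pixels, round what is visible of it).
The state is a dict: "t": time; "joint_pos": joint angles; "dq": joint speeds; "joint_torque": joint torques, N m; "position": TCP position; "eef_rot": TCP orientation; "ft_force": force on the tool from outside, world axes, zero at the start; "wrist_torque": the same for the moment, N m; "gripper_width": opening from 0.0 (shut) to 1.0 (fully open); "grip_force": force on a finger pad.
Only numpy, scipy, OpenCV 4.12 (cv2) and the standard library are available. Lean on these libraries where they do the work, as an engineer would, in place of code of your own. Each camera call takes 0.05 s, during which the arm holds its last target. There are 200 camera calls.

## Working session

There is one attempt and no reset: what is moved stays moved. The work goes in short steps, Python scripts to look and compute and a tool call to move; the robot and the scene stay as the last step left them, time stands still between calls to the robot, and variables do not carry over. Pictures are saved under pics/ and viewed, at most 14 in all, crops included, and the job is handed in when it is done.

Besides the shell and the picture viewer there is one more tool, called after "Request:" as a command line: name --pt "numbers of a row" for each row, then --argument value for the rest. step_arm: Moves the arm, as the interface text tells. Shifts and turns lie within -1 to 1; 1 stands for 0.3 m of shift or 2 rad of turn. Its arguments: {"type":"object","properties":{"rows":{"type":"array"},"gripper":{"type":"number"},"squeeze":{"type":"number"}},"required":["rows"]}

```bash
ls; mkdir -p pics
python3 - <<'E'
from cell import r,camera,finder
import cv2,numpy as np
print(r.state())
for n in ["top","scene"]:
    c=camera(n); cv2.imwrite(f"pics/{n}0.png",c["frame"][:,:,::-1]); print(n,c["K"].tolist(),c["view"].tolist())
    for k in ["bay_1","latch_1","tab_1","tube_1","tray","screwdriver","flux_jar"]:
        print(k,[([round(float(v)) for v in d["box"]],round(float(d["conf"]),2)) for d in finder.spot_in(c,k)])
E
```

```text
pics
{'t': 0.0, 'joint_pos': array([ 1.0951118 ,  0.46944084, -0.04857208,  1.53370258,  0.0241173 ,
        1.14100467, -0.08229795]), 'dq': array([-0.00045145,  0.00140524, -0.00101277,  0.00027789,  0.00121839,
        0.00058125, -0.00082311]), 'joint_torque': array([ 2.40922882e-04, -5.07982600e+01, -8.04788014e-02, -2.36159188e+01,
       -6.13647862e-02,  3.79988691e-02,  1.73784574e-04]), 'position': array([ 0.2913928 , -0.60823162,  0.24049608]), 'eef_rot': array([ 9.75148778e-01,  2.21548844e-01, -2.66226657e-04, -9.47981004e-04]), 'ft_force': array([-0.6566008 , -0.08113552,  0.36191123]), 'wrist_torque': array([0.00522258, 0.00337834, 0.00522801]), 'grip_force': 0.0, 'gripper_width': 0.9988697267247443}
top [[417.81125016804486, 0.0, 316.3448661364859], [0.0, 417.81125016804486, 204.7886279711651], [0.0, 0.0, 1.0]] [[-0.004745658379601038, -0.9996920647458496, -0.024356814461752193, 0.08855664657220352], [-0.9956148455658063, 0.006999128684405859, -0.09328500140234003, 0.4791501290998414], [0.09342675214048478, 0.023807307320216315, -0.9953414761289922, 1.0715554180127242
[... 889 characters left out ...]
67185615, -0.26686856881768745], [-0.42888968464624144, -0.45633179612955777, -0.7796248650762873, 1.7416506336781066], [0.0, 0.0, 0.0, 1.0]]
bay_1 [([307, 213, 81, 57], 0.95), ([218, 102, 61, 50], 0.9), ([258, 181, 68, 57], 0.87), ([401, 228, 39, 41], 0.37)]
latch_1 [([316, 237, 13, 19], 0.73), ([259, 206, 14, 18], 0.57), ([393, 258, 20, 22], 0.56)]
tab_1 [([310, 181, 4, 2], 0.51), ([432, 222, 3, 8], 0.48), ([208, 233, 52, 46], 0.44)]
tube_1 [([400, 227, 37, 43], 0.91), ([447, 204, 48, 10], 0.69), ([234, 111, 26, 24], 0.64), ([432, 283, 31, 45], 0.56), ([253, 181, 73, 57], 0.44)]
tray [([221, 140, 77, 58], 0.73)]
screwdriver [([206, 241, 42, 41], 0.86)]
flux_jar [([191, 192, 25, 28], 0.57)]
```

Run:
```python
import cv2
a=cv2.imread("pics/top0.png")[40:350,110:550]
cv2.imwrite("pics/top0c.png",cv2.resize(a,(792,558),interpolation=cv2.INTER_CUBIC))
```

```text
(no output)
```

View pics/top0c.png

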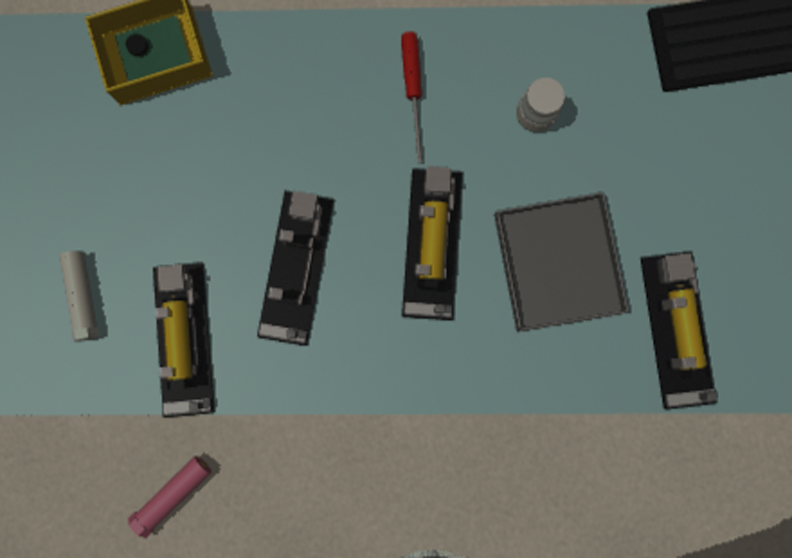

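View pics/scene0.png

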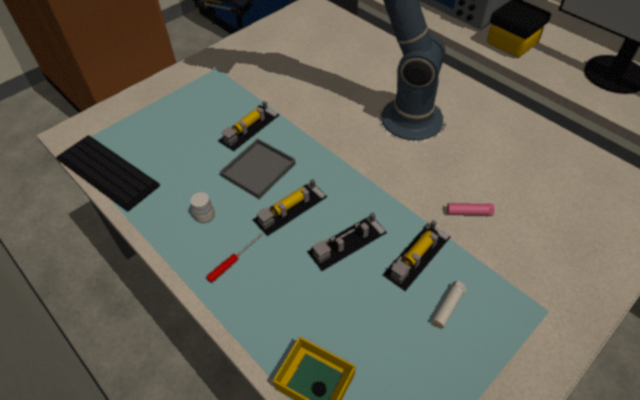

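The pictures show four black bays. In the top crop (px = 110+u/1.8, 40+v/1.8) they are A at (185,340) with a tube, B at (296,268) empty, C at (432,243) with a tube and D at (680,330) with a tube. The tray is at (563,262).

Tube candidates are yellow in A (175,340), C (433,240) and D (687,328). The white one at (80,295) and the pink one at (170,495) are look-alikes, so I reject them.

```bash
cat > h.py <<'E'
import numpy as np,cv2
from scipy.optimize import least_squares
from scipy.spatial.transform import Rotation as R
def proj(P,K,V):
    P=np.atleast_2d(P); c=P@V[:3,:3].T+V[:3,3]; u=c@np.array(K).T; return u[:,:2]/u[:,2:]
def bayw(p,L):  # bay pose (x,y,yaw) -> world
    c,s=np.cos(p[2]),np.sin(p[2]); L=np.atleast_2d(L).astype(float)
    return np.c_[p[0]+c*L[:,0]-s*L[:,1],p[1]+s*L[:,0]+c*L[:,1],L[:,2]]
def fit(L,px,K,V,p0):
    s=least_squares(lambda p:(proj(bayw(p,L),K,V)-px).ravel(),p0,loss="soft_l1"); return s.x,np.sqrt(np.mean(s.fun**2))
def wristview(st,c):
    T=np.eye(4); T[:3,:3]=R.from_quat(st["eef_rot"]).as_matrix(); T[:3,3]=st["position"]
    return np.linalg.inv(T@np.array(c["mount"]))
def go(st,xyz,ang=None):
    """needed row numbers to reach xyz with tool-y axis at world angle ang (mod pi); tool pointing down"""
    M=R.from_quat(st["eef_rot"]).as_matrix(); d=M.T@(np.array(xyz)-st["position"])
    t=0
    if ang is not None:
        a=np.arctan2(M[1,1],M[0,1]); t=-((ang-a+np.pi/2)%np.pi-np.pi/2) # tool z down
    return np.round(d/0.3,3),round(t/2,3)
E
python3 - <<'E'
from h import *
from cell import r,camera
c=camera("top");K=c["K"];V=np.array(c["view"])
q=lambda a:np.array(a)/1.8+[110,40]
B=[[.1125,.038,.008],[.1125,-.038,.008],[-.1125,-.038,.008],[-.1125,.038,.008]]
T=[[.09,.08,.026],[.09,-.08,.026],[-.09,-.08,.026],[-.09,.08,.026]]
D={"A":[(153,265),(203,262),(215,412),(163,416)],"B":[(286,191),(334,199),(307,344),(258,337)],"C":[(412,168),(463,171),(454,320),(402,317)],"D":[(641,257),(691,252),(716,403),(664,408)]}
out={}
for k,p in D.items():
    x,e=fit(B,q(p),K,V,[.5,0,0]); out[k]=x; print(k,x.round(4),e, "latch",bayw(x,[.072,0,.05]).round(4))
x,e=fit(T,q([(496,211),(603,194),(629,312),(518,330)]),K,V,[.5,0,0]); print("tray",x.round(4),e)
s=camera("scene"); im=s["frame"][:,:,::-1].copy()
for x in out.values():
    for a in proj(bayw(x,B+[[.09,.018,.05],[.09,-.018,.05],[.054,-.018,.05],[.054,.018,.05]]),s["K"],np.array(s["view"])): cv2.circle(im,tuple(int(round(v*4)) for v in a),3,(0,0,255),-1,shift=2)
cv2.imwrite("pics/s1.png",cv2.resize(im[80:300,190:460],(800,652))[:600])
E
```

```text
A [0.4217 0.3643 0.0895] 0.38912800449616025 latch [[0.4934 0.3708 0.05  ]]
B [ 0.5258  0.1975 -0.1802] 0.6573860935347334 latch [[0.5966 0.1846 0.05  ]]
C [ 0.5599 -0.0053 -0.0745] 0.16342934487955615 latch [[ 0.6317 -0.0107  0.05  ]]
D [ 0.4303 -0.3601  0.1123] 0.5721312329716829 latch [[ 0.5018 -0.352   0.05  ]]
tray [ 0.5291 -0.1901  0.1635] 0.6346225896963591
```

View pics/s1.png

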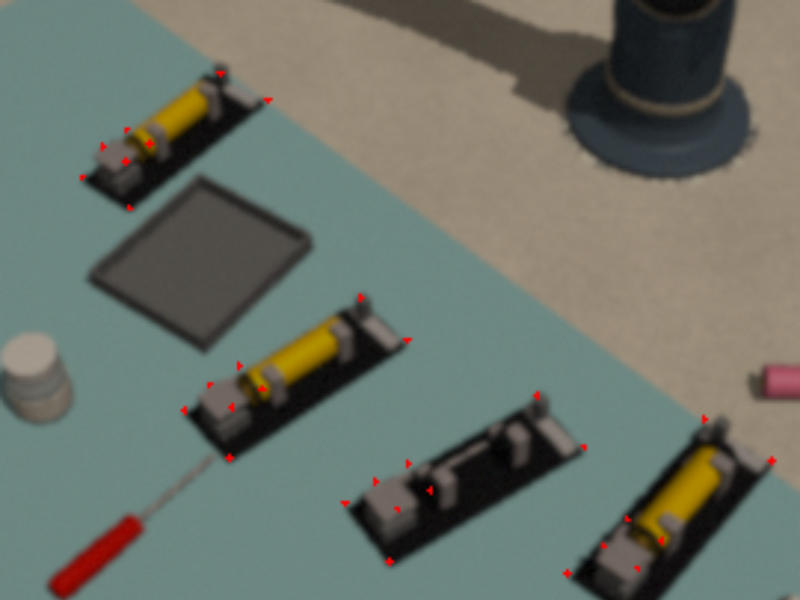

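Base corners match in both views, but the pads sit about 12 mm further along +x. So the base isn't centred on the origin: it runs from about -125 to +100 mm. I'll take close wrist views, bay D first.

Run:
```python
from h import *
from cell import r
print(go(r.state(),[.40,-.36,.29],.1123+np.pi/2))
```

```text
(array([ 0.684, -0.592, -0.161]), np.float64(0.167))
```

Request:
step_arm --pt "0.684 -0.592 -0.161 0.167" --pt "0.684 -0.592 -0.161 0.167" --pt "0.684 -0.592 -0.161 0.167" --pt "0.684 -0.592 -0.161 0.167" --pt "0.684 -0.592 -0.161 0.167" --pt "0.684 -0.592 -0.161 0.167" --pt "0.684 -0.592 -0.161 0.167" --gripper 0

```text
t: 1.78
position: [0.3992, -0.3612, 0.2898]
eef_rot: [0.998, 0.055, -0.0, 0.0]
ft_force: [0.2, -0.9, 0.3]
gripper_width: 0.285
grip_force: 0.0
```

```bash
cat > look.py <<'E'
import sys
from h import *
from cell import r,camera
st=r.state(); c=camera("wrist"); V=wristview(st,c)
np.savez("pics/"+sys.argv[1]+".npz",K=c["K"],V=V)
p=[float(v) for v in sys.argv[2:5]]
im=c["frame"][:,:,::-1].copy()
if len(p)==3:
  L=[[sx*.018+.072,sy*.018,.05] for sx in(1,-1) for sy in(1,-1)]+[[-.125,.038,.008],[-.125,-.038,.008],[.1,.038,.008],[.1,-.038,.008]]
  print(proj(bayw(p,L),c["K"],V).round(0).tolist())
im=cv2.resize(im,None,fx=1.25,fy=1.25,interpolation=cv2.INTER_CUBIC)
cv2.imwrite("pics/"+sys.argv[1]+".png",im); print(st["position"],st["t"],st["ft_force"])
E
python3 look.py wD .4426 -.3587 .1123
```

```text
[[306.0, 73.0], [334.0, 73.0], [306.0, 103.0], [334.0, 103.0], [296.0, 222.0], [343.0, 222.0], [293.0, 71.0], [347.0, 71.0]]
[ 0.39916249 -0.36122634  0.28977326] 1.775 [ 0.17806966 -0.87005198  0.26331438]
```

View pics/wD.png

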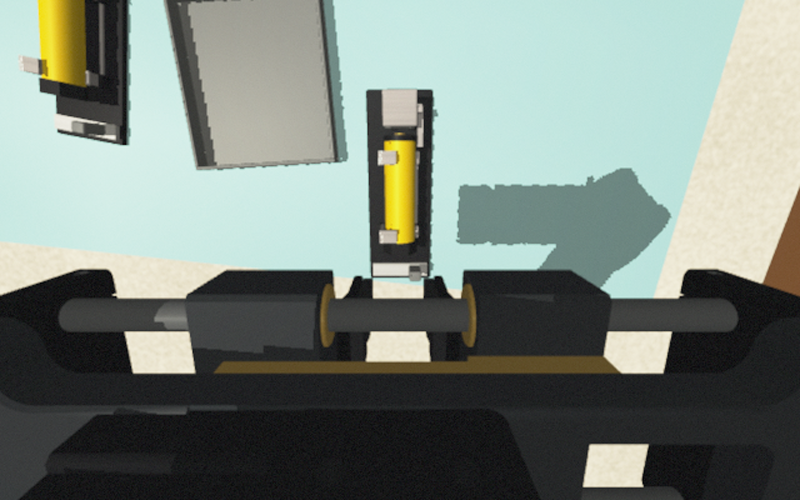

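The crop confirms bay D. Its base corners and pad corners (306,71)–(334,71) land within 2 px of prediction, so the x offset is right. The yellow tube is in place and the tab is at its -y end, at (415,272). Next I go above latch D.

```bash
cat >> h.py <<'E'
def sh(p): return np.array([p[0]+.0125*np.cos(p[2]),p[1]+.0125*np.sin(p[2]),p[2]])
BAY={"A":sh([.4217,.3643,.0895]),"B":sh([.5258,.1975,-.1802]),"C":sh([.5599,-.0053,-.0745]),"D":sh([.4303,-.3601,.1123])}
def gb(st,k,L,turn=True): return go(st,bayw(BAY[k],L)[0],BAY[k][2]+np.pi/2 if turn else None)
E
python3 -c "
from h import *
from cell import r
s=r.state();print(BAY);print(gb(s,'D',[.072,0,.09]))"
```

```text
{'A': array([0.43414997, 0.36541726, 0.0895    ]), 'B': array([ 0.5380976 ,  0.19525967, -0.1802    ]), 'C': array([ 0.57236533, -0.00623039, -0.0745    ]), 'D': array([ 0.44272126, -0.3586992 ,  0.1123    ])}
(array([0.387, 0.006, 0.665]), np.float64(-0.001))
```

Request:
step_arm --pt "0.387 0.006 0.3 0" --pt "0.387 0.006 0.3 0" --pt "0.387 0.006 0.6 0" --pt "0.387 0.006 0.665 0" --pt "0.387 0.006 0.665 0" --pt "0.387 0.006 0.7 0" --pt "0.387 0.006 0.728 0" --pt "0.387 0.006 0.728 0"

```text
t: 2.82
position: [0.5157, -0.3492, 0.0726]
eef_rot: [0.998, 0.056, 0.001, 0.001]
ft_force: [-0.5, 0.2, 0.3]
gripper_width: 0.01
grip_force: 0.0
```

Request:
step_arm --pt "0 0 0.004 0" --pt "0 0 0.004 0"

```text
t: 3.08
position: [0.5158, -0.3488, 0.0709]
eef_rot: [0.998, 0.056, 0.0, 0.0]
ft_force: [0.2, 0.2, 0.2]
gripper_width: 0.004
grip_force: 0.0
```

Request:
step_arm --pt "0 0 0.003 0" --pt "0 0 0.003 0"

```text
t: 3.32
position: [0.5158, -0.3487, 0.0696]
eef_rot: [0.998, 0.056, 0.0, 0.0]
ft_force: [0.4, -0.1, 1.1]
gripper_width: 0.005
grip_force: 0.5
```

Request:
step_arm --pt "0 0 0.003 0" --pt "0 0 0.003 0"

```text
t: 3.58
position: [0.5159, -0.3487, 0.0694]
eef_rot: [0.998, 0.056, 0.0, 0.0]
ft_force: [-1.4, 0.2, 6.1]
gripper_width: 0.005
grip_force: 3.1
```

Request:
step_arm --pt "0 0 0.003 0" --pt "0 0 0.003 0"

```text
t: 3.82
position: [0.5159, -0.3487, 0.0691]
eef_rot: [0.998, 0.056, 0.0, 0.0]
ft_force: [-2.3, 2.1, 9.8]
gripper_width: 0.004
grip_force: 4.7
```

Request:
step_arm --pt "0 0 0.004 0" --pt "0 0 0.004 0"

```text
t: 4.08
position: [0.516, -0.3487, 0.0684]
eef_rot: [0.998, 0.056, 0.0, 0.0]
ft_force: [-3.1, 2.5, 12.5]
gripper_width: 0.004
grip_force: 6.6
```

Request:
step_arm --pt "0 0 0.004 0" --pt "0 0 0.004 0"

```text
t: 4.32
position: [0.5161, -0.3487, 0.0677]
eef_rot: [0.998, 0.056, 0.0, 0.0]
ft_force: [-4.4, 3.1, 16.2]
gripper_width: 0.003
grip_force: 7.9
```

Request:
step_arm --pt "0 0 0.004 0" --pt "0 0 0.004 0"

```text
t: 4.58
position: [0.5161, -0.3487, 0.0667]
eef_rot: [0.998, 0.056, 0.0, 0.0]
ft_force: [-4.4, 4.1, 16.7]
gripper_width: 0.006
grip_force: 8.5
```

Request:
step_arm --pt "0 0 0.004 0" --pt "0 0 0.004 0"

```text
t: 4.82
position: [0.5162, -0.3487, 0.0654]
eef_rot: [0.998, 0.056, 0.0, 0.0]
ft_force: [-3.7, 2.9, 15.3]
gripper_width: 0.009
grip_force: 8.1
```

D peaked at about 17 N, so it's stiff. I'll push through the click and lift.

Request:
step_arm --pt "0 0 0.01 0" --pt "0 0 0.02 0" --pt "0 0 0.03 0" --pt "0 0 0.035 0" --pt "0 0 0.035 0"

```text
t: 5.45
position: [0.5157, -0.3486, 0.0535]
eef_rot: [0.998, 0.056, -0.0, -0.0]
ft_force: [-2.2, 2.2, 11.0]
gripper_width: 0.007
grip_force: 5.4
```

Request:
step_arm --pt "0 0 -0.4 0" --pt "0 0 -0.4 0" --pt "0 0 -0.4 0"

```text
t: 5.82
position: [0.5184, -0.3504, 0.1773]
eef_rot: [0.998, 0.056, 0.004, 0.003]
ft_force: [-0.2, 1.0, -0.2]
gripper_width: 0.006
grip_force: 0.0
```

```bash
python3 -c "
from h import *
from cell import r
s=r.state();print(gb(s,'C',[.072,0,.0725]),gb(s,'D',[-.114,-.045,.16]))"
```

```text
(array([ 0.541, -1.077,  0.347]), np.float64(0.093)) (array([-0.634,  0.149,  0.053]), np.float64(0.0))
```

D's latch is down at z .0535. Now its tab.

Request:
step_arm --pt "-0.634 0.166 0 0" --pt "-0.634 0.166 0 0" --pt "-0.634 0.166 0 0" --pt "-0.634 0.166 0.053 0" --pt "-0.634 0.166 0.3 0" --pt "-0.634 0.166 0.45 0" --pt "-0.634 0.166 0.45 0" --pt "-0.634 0.166 0.45 0"

```text
t: 6.82
position: [0.3334, -0.4199, 0.0381]
eef_rot: [0.998, 0.057, 0.001, 0.0]
ft_force: [-0.4, 0.4, 0.9]
gripper_width: 0.005
grip_force: 0.0
```

```bash
python3 -c "
from h import *
from cell import r
s=r.state();print(s['position'],gb(s,'D',[-.114,-.002,.041]))"
```

```text
[ 0.33343629 -0.4198505   0.03809956] (array([ 0.005, -0.155, -0.01 ]), np.float64(0.001))
```

Request:
step_arm --pt "0.005 -0.04 -0.01 0" --pt "0.005 -0.08 -0.01 0" --pt "0.005 -0.12 -0.01 0" --pt "0.005 -0.145 -0.01 0" --pt "0.005 -0.15 -0.01 0" --pt "0.005 -0.15 -0.01 0"

```text
t: 7.58
position: [0.3283, -0.3743, 0.0401]
eef_rot: [0.998, 0.056, -0.0, -0.0]
ft_force: [-0.6, 0.3, 0.5]
gripper_width: 0.001
grip_force: 0.0
```

Request:
step_arm --pt "0 -0.01 0 0" --pt "0 -0.01 0 0"

```text
t: 7.82
position: [0.328, -0.3716, 0.0401]
eef_rot: [0.998, 0.056, -0.0, -0.0]
ft_force: [-1.1, -0.9, 0.6]
gripper_width: 0.006
grip_force: 0.3
```

Request:
step_arm --pt "0 -0.01 0 0" --pt "0 -0.01 0 0"

```text
t: 8.07
position: [0.3279, -0.3698, 0.0403]
eef_rot: [0.998, 0.056, 0.0, 0.001]
ft_force: [-0.4, -4.7, -1.5]
gripper_width: 0.007
grip_force: 2.1
```

Request:
step_arm --pt "0 -0.01 0 0" --pt "0 -0.01 0 0"

```text
t: 8.32
position: [0.3279, -0.3695, 0.0407]
eef_rot: [0.998, 0.055, 0.001, 0.003]
ft_force: [0.6, -10.1, -5.9]
gripper_width: 0.004
grip_force: 5.0
```

```bash
python3 look.py tabD; python3 -c "
from h import *
from cell import r
import cv2
s=r.state();print(gb(s,'D',[-.114,0,.041]))
d=np.load('pics/tabD.npz');print(proj(bayw(BAY['D'],[[-.114,-.018,.042],[-.114,.018,.042]]),d['K'],d['V'])*1.25)"
```

```text
[ 0.32792539 -0.36951498  0.04065933] 8.325 [  0.56565973 -10.0819072   -5.93793423]
(array([ 0.004,  0.007, -0.001]), np.float64(-0.001))
[[444.78699626 309.12795386]
 [363.19288339 309.53171211]]
```

D's tab is against its end stop. I retract, then open over D's tube.

Request:
step_arm --pt "0 0.03 0 0" --pt "0 0.04 0 0" --pt "0 0.04 -0.2 0" --pt "0 0.04 -0.35 0" --pt "0.31 0.007 -0.35 0" --pt "0.31 0.007 -0.35 0" --pt "0.317 0.007 -0.35 0" --pt "0.317 0.007 -0.35 0" --gripper 0.65 --squeeze 5

```text
t: 9.38
position: [0.4212, -0.3567, 0.1447]
eef_rot: [0.998, 0.056, -0.001, -0.001]
ft_force: [-0.6, 0.6, -0.8]
gripper_width: 0.645
grip_force: 0.0
```

```bash
python3 - <<'E'
from h import *
from cell import r,camera,finder
s=r.state();print(s['t'],s["gripper_width"],gb(s,'D',[-.02,0,.042]))
c=camera("top");f=c["frame"][:,:,::-1]
cv2.imwrite("pics/t2.png",cv2.resize(f[130:290,380:540],(640,640),interpolation=cv2.INTER_CUBIC)[:600])
E
python3 look.py wD2
```

```text
9.375 0.6450166154228103 (array([0.004, 0.015, 0.342]), np.float64(0.0))
[ 0.42071315 -0.35712294  0.14475588] 9.425 [-1.36994216 -1.0848641  -0.25258366]
```

View pics/wD2.png

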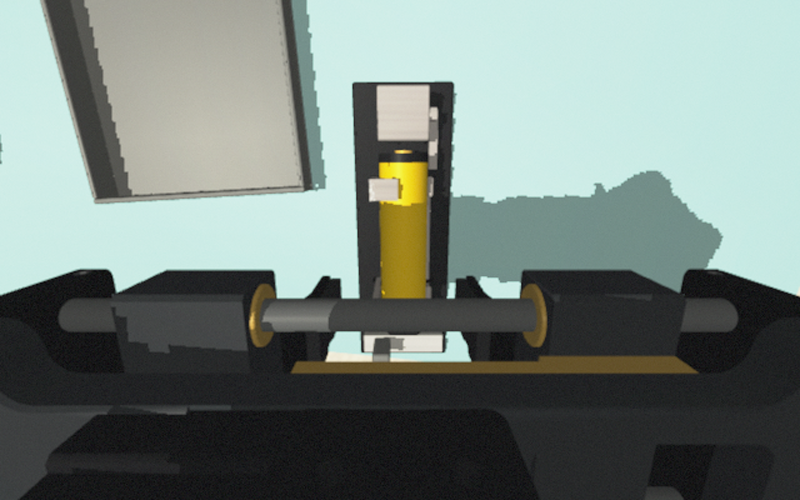

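D's tab now sits at (382,345), at the left (+y) end. The tube is under the open jaws at column 403. I'll check that numerically.

```bash
python3 -c "
from h import *
d=np.load('pics/wD2.npz');print(proj(bayw(BAY['D'],[[.03,.017,.037],[.03,-.017,.037],[.01,.017,.037],[.01,-.017,.037],[.054,.018,.035],[.054,-.018,.035]]),d['K'],d['V'])*1.25)"
```

```text
[[380.28715925 179.75783535]
 [428.18882582 179.68913352]
 [380.66006431 207.86807532]
 [427.63965277 207.80313015]
 [378.53139579 144.66182247]
 [430.06006085 144.58458511]]
```

Request:
step_arm --pt "0.004 0.015 0.15 0" --pt "0.004 0.015 0.25 0" --pt "0.004 0.015 0.31 0" --pt "0.004 0.015 0.342 0" --pt "0.004 0.015 0.342 0"

```text
t: 10.1
position: [0.4239, -0.3615, 0.0426]
eef_rot: [0.998, 0.056, -0.0, -0.0]
ft_force: [-0.9, 0.0, 0.4]
gripper_width: 0.653
grip_force: 0.0
```

Projected tube edges (380, 428) match the picture. Closing now, gently at first.

Request:
step_arm --pt "0 0 0 0" --pt "0 0 0 0" --pt "0 0 0 0" --pt "0 0 0 0" --gripper 0 --squeeze 5

```text
t: 10.6
position: [0.4243, -0.3615, 0.0431]
eef_rot: [0.998, 0.056, 0.0, 0.0]
ft_force: [0.1, 0.5, 0.5]
gripper_width: 0.391
grip_force: 0.6
```

Request:
step_arm --pt "0 0 0 0" --pt "0 0 0 0" --pt "0 0 0 0" --squeeze 30

```text
t: 10.98
position: [0.4243, -0.3615, 0.043]
eef_rot: [0.998, 0.056, 0.0, 0.0]
ft_force: [-0.6, 1.5, 4.6]
gripper_width: 0.381
grip_force: 30.0
```

Request:
step_arm --pt "0 0.02 0 0" --pt "0 0.04 0 0" --pt "0 0.06 0 0" --pt "0 0.08 0 0" --pt "0 0.1 0 0" --pt "0 0.12 0 0"

```text
t: 11.72
position: [0.4277, -0.3844, 0.0428]
eef_rot: [0.998, 0.059, -0.004, -0.01]
ft_force: [-4.9, 22.1, 22.3]
gripper_width: 0.381
grip_force: 30.0
```

Request:
step_arm --pt "0 0.03 0 0" --pt "0 0.06 0 0" --pt "0 0.09 0 0" --pt "0 0.11 0 0" --pt "0 0.11 -0.1 0" --pt "0 0.11 -0.25 0" --pt "0 0.11 -0.35 0" --pt "0 0.11 -0.35 0"

```text
t: 12.72
position: [0.4328, -0.4313, 0.1498]
eef_rot: [0.998, 0.056, 0.002, 0.002]
ft_force: [-0.4, -0.1, -2.3]
gripper_width: 0.381
grip_force: 30.0
```

Run:
```python
from h import *
from cell import r,camera,finder
s=r.state()
c=camera("top");f=c["frame"][:,:,::-1]
print(finder.spot_in(c,"tray")[:2])
cv2.imwrite("pics/t3.png",cv2.resize(f[120:300,360:560],(667,600),interpolation=cv2.INTER_CUBIC))
```

```text
[{'box': [387.0, 149.0, 73.1, 75.2], 'conf': 0.87}, {'box': [343.4, 147.9, 16.9, 52.1], 'conf': 0.18}]
```

View pics/t3.png

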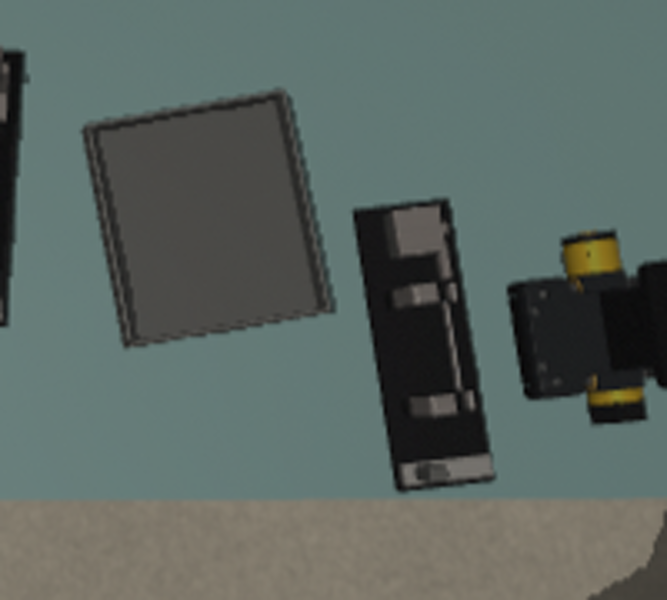

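The tube is out of D and held. Tray corners in the crop are (83,127), (287,90), (334,310) and (126,346), so the tray hasn't moved. I'll place the tube in its -y half.

```bash
cat >> h.py <<'E'
TL_=[[.09,.08,.026],[.09,-.08,.026],[-.09,-.08,.026],[-.09,.08,.026]]
E
python3 - <<'E'
from h import *
from cell import r,camera
c=camera("top")
px=np.array([(83,127),(287,90),(334,310),(126,346)])/3.3333+[360,120]
p,e=fit(TL_,px,c["K"],np.array(c["view"]),[.53,-.19,.16]); print(p,e)
s=r.state()
for z in(.16,.0295): print(go(s,bayw(p,[0,-.03,z])[0],p[2]+np.pi/2))
E
```

```text
[ 0.52886389 -0.19090239  0.16991069] 0.7008239086789907
(array([ 0.42 , -0.653, -0.046]), np.float64(-0.029))
(array([ 0.421, -0.652,  0.389]), np.float64(-0.029))
```

Request:
step_arm --pt "0.42 -0.653 -0.046 -0.029" --pt "0.42 -0.653 -0.046 -0.029" --pt "0.42 -0.653 -0.046 -0.029" --pt "0.42 -0.653 -0.046 -0.029" --pt "0.42 -0.653 -0.046 -0.029" --pt "0.42 -0.653 0.15 -0.029" --pt "0.42 -0.653 0.3 -0.029" --pt "0.42 -0.653 0.36 -0.029" --pt "0.42 -0.653 0.37 -0.029" --pt "0.42 -0.653 0.37 -0.029"

```text
t: 14.12
position: [0.5359, -0.2218, 0.0377]
eef_rot: [0.996, 0.085, 0.001, 0.001]
ft_force: [0.1, -0.4, -0.9]
gripper_width: 0.384
grip_force: 30.0
```

Run:
```python
from h import *
from cell import r,camera
p=[ 0.52886389, -0.19090239 , 0.16991069]
s=r.state(); print(s["position"],s["ft_force"],s["gripper_width"]); print(go(s,bayw(p,[0,-.03,.0295])[0],p[2]+np.pi/2))
```

```text
[ 0.53586451 -0.22180752  0.03774188] [ 0.134245   -0.36410133 -0.93646621] 0.38417723948666327
(array([-0.006, -0.006,  0.027]), np.float64(0.0))
```

Request:
step_arm --pt "-0.006 -0.006 0.01 0" --pt "-0.006 -0.006 0.018 0" --pt "-0.006 -0.006 0.022 0" --pt "-0.006 -0.006 0.022 0"

```text
t: 14.62
position: [0.5329, -0.2197, 0.0301]
eef_rot: [0.996, 0.085, 0.0, 0.0]
ft_force: [-0.2, -0.1, -1.6]
gripper_width: 0.38
grip_force: 30.0
```

Request:
step_arm --pt "0 0 0.004 0" --pt "0 0 0.004 0"

```text
t: 14.88
position: [0.5329, -0.2197, 0.0288]
eef_rot: [0.996, 0.085, -0.0, 0.0]
ft_force: [-0.0, 0.1, -0.6]
gripper_width: 0.381
grip_force: 30.0
```

Request:
step_arm --pt "0 0 0.004 0" --pt "0 0 0.004 0"

```text
t: 15.12
position: [0.5328, -0.2196, 0.0275]
eef_rot: [0.996, 0.085, -0.0, -0.0]
ft_force: [-0.2, 0.2, -1.7]
gripper_width: 0.382
grip_force: 30.0
```

Request:
step_arm --pt "0 0 0 0" --pt "0 0 0 0" --pt "0 0 -0.1 0" --pt "0 0 -0.3 0" --pt "0 0 -0.45 0" --pt "0 0 -0.45 0" --gripper 0.52

```text
t: 15.88
position: [0.5355, -0.2205, 0.167]
eef_rot: [0.996, 0.085, 0.004, 0.002]
ft_force: [-0.2, 0.8, -0.5]
gripper_width: 0.523
grip_force: 0.0
```

Run:
```python
from h import *
from cell import r
s=r.state(); print(gb(s,'C',[.072,0,.16]),gb(s,'C',[.072,0,.0725]))
```

```text
(array([ 0.475, -0.625,  0.024]), np.float64(0.123)) (array([ 0.473, -0.626,  0.316]), np.float64(0.123))
```

Request:
step_arm --pt "0.475 -0.625 0.02 0.123" --pt "0.475 -0.625 0.02 0.123" --pt "0.475 -0.625 0.02 0.123" --pt "0.475 -0.625 0.02 0.123" --pt "0.475 -0.625 0.1 0.123" --pt "0.475 -0.625 0.25 0.123" --pt "0.475 -0.625 0.3 0.123" --pt "0.475 -0.625 0.312 0.123" --pt "0.475 -0.625 0.316 0.123" --pt "0.475 -0.625 0.316 0.123" --gripper 0

```text
t: 17.12
position: [0.6413, -0.0108, 0.0693]
eef_rot: [0.999, -0.038, -0.0, 0.0]
ft_force: [-3.0, -0.7, 3.7]
gripper_width: 0.007
grip_force: 1.9
```

```bash
python3 look.py wC
python3 - <<'E'
from h import *
from cell import r
s=r.state(); print(gb(s,'C',[.072,0,.0705]))
d=np.load('pics/wC.npz');print((proj(bayw(BAY['C'],[[.09,.018,.05],[.09,-.018,.05],[.1,.038,.008],[.1,-.038,.008],[.072,0,.05]]),d['K'],d['V'])*1.25).round())
E
```

```text
[ 0.64133036 -0.010847    0.06929997] 17.125 [-2.98019864 -0.72754414  3.68072302]
(array([ 0.009,  0.002, -0.004]), np.float64(-0.001))
[[363. 254.]
 [437. 254.]
 [335. 220.]
 [463. 219.]
 [400. 289.]]
```

View pics/wC.png

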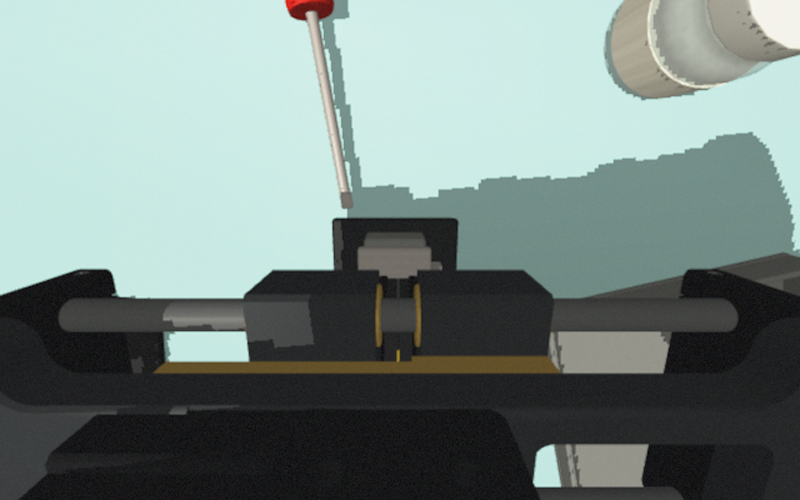

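Pad C is under the fingertips, with its edge at (358–432, 250). The screwdriver tip at (346,200) is clear. Contact has just begun.

Request:
step_arm --pt "0 0 0.003 0" --pt "0 0 0.003 0"

```text
t: 17.42
position: [0.6417, -0.0109, 0.0683]
eef_rot: [0.999, -0.038, 0.0, 0.0]
ft_force: [-3.7, -0.9, 7.6]
gripper_width: 0.011
grip_force: 3.5
```

Request:
step_arm --pt "0 0 0.003 0" --pt "0 0 0.003 0"

```text
t: 17.68
position: [0.6418, -0.0109, 0.0675]
eef_rot: [0.999, -0.038, 0.0, 0.0]
ft_force: [-4.5, -0.9, 8.2]
gripper_width: 0.004
grip_force: 4.0
```

Request:
step_arm --pt "0 0 0.003 0" --pt "0 0 0.003 0"

```text
t: 17.92
position: [0.6418, -0.0109, 0.0667]
eef_rot: [0.999, -0.038, 0.0, 0.0]
ft_force: [-3.6, -0.1, 7.5]
gripper_width: 0.001
grip_force: 4.1
```

Request:
step_arm --pt "0 0 0.003 0" --pt "0 0 0.003 0"

```text
t: 18.18
position: [0.6418, -0.0109, 0.0658]
eef_rot: [0.999, -0.038, 0.0, 0.0]
ft_force: [-4.3, -0.2, 7.5]
gripper_width: 0.005
grip_force: 4.0
```

Request:
step_arm --pt "0 0 0.003 0" --pt "0 0 0.003 0"

```text
t: 18.42
position: [0.6418, -0.0109, 0.0647]
eef_rot: [0.999, -0.038, 0.001, 0.0]
ft_force: [-3.3, 0.3, 7.8]
gripper_width: 0.006
grip_force: 3.6
```

Request:
step_arm --pt "0 0 0.003 0" --pt "0 0 0.003 0"

```text
t: 18.68
position: [0.6418, -0.0109, 0.0636]
eef_rot: [0.999, -0.038, 0.001, 0.0]
ft_force: [-2.9, 0.2, 5.5]
gripper_width: 0.005
grip_force: 3.0
```

C's peak is about 8 N, so it's sound. Push through and go on to B.

Request:
step_arm --pt "0 0 0.01 0" --pt "0 0 0.02 0" --pt "0 0 0.03 0" --pt "0 0 0.034 0" --pt "0 0 0.034 0" --pt "0 0 0.034 0"

```text
t: 19.42
position: [0.6422, -0.0107, 0.0538]
eef_rot: [0.999, -0.038, 0.001, 0.0]
ft_force: [-4.1, -0.4, 9.3]
gripper_width: 0.004
grip_force: 5.1
```

Request:
step_arm --pt "0 0 -0.35 0" --pt "0 0 -0.35 0" --pt "0 0 -0.35 0"

```text
t: 19.8
position: [0.6444, -0.0105, 0.1614]
eef_rot: [0.999, -0.038, 0.005, -0.0]
ft_force: [0.1, -0.3, -0.4]
gripper_width: 0.003
grip_force: 0.0
```

Run:
```python
from h import *
from cell import r
s=r.state(); print(gb(s,'B',[.072,0,.0735]))
```

```text
(array([-0.169, -0.632,  0.292]), np.float64(0.052))
```

Request:
step_arm --pt "-0.169 -0.632 0 0.052" --pt "-0.169 -0.632 0 0.052" --pt "-0.169 -0.632 0 0.052" --pt "-0.169 -0.632 0.1 0.052" --pt "-0.169 -0.632 0.2 0.052" --pt "-0.169 -0.632 0.25 0.052" --pt "-0.169 -0.632 0.28 0.052" --pt "-0.169 -0.632 0.28 0.052"

```text
t: 20.8
position: [0.6052, 0.1818, 0.0729]
eef_rot: [0.996, -0.09, -0.0, 0.0]
ft_force: [-0.3, -0.6, 0.3]
gripper_width: 0.006
grip_force: 0.0
```

Run:
```python
from h import *
from cell import r
s=r.state(); print(s["position"],s["ft_force"],gb(s,'B',[.072,0,.0705]))
```

```text
[0.60518541 0.18180273 0.07287649] [-0.27552796 -0.55082418  0.26905218] (array([ 0.012, -0.004,  0.008]), np.float64(0.0))
```

Request:
step_arm --pt "0.012 -0.004 0.004 0" --pt "0.012 -0.004 0.008 0" --pt "0.012 -0.004 0.008 0"

```text
t: 21.18
position: [0.6091, 0.1827, 0.0712]
eef_rot: [0.996, -0.09, 0.0, -0.0]
ft_force: [0.1, 0.2, 0.5]
gripper_width: 0.005
grip_force: 0.0
```

Request:
step_arm --pt "0 0 0.003 0" --pt "0 0 0.003 0"

```text
t: 21.42
position: [0.6088, 0.1827, 0.0699]
eef_rot: [0.996, -0.089, -0.0, 0.0]
ft_force: [0.2, 0.3, 1.1]
gripper_width: 0.006
grip_force: 0.0
```

Request:
step_arm --pt "0 0 0.003 0" --pt "0 0 0.003 0"

```text
t: 21.68
position: [0.609, 0.1828, 0.0691]
eef_rot: [0.996, -0.089, 0.0, -0.0]
ft_force: [0.1, 0.5, 0.1]
gripper_width: 0.004
grip_force: 0.4
```

Request:
step_arm --pt "0 0 0.003 0" --pt "0 0 0.003 0"

```text
t: 21.92
position: [0.6089, 0.1828, 0.0682]
eef_rot: [0.996, -0.089, 0.0, -0.0]
ft_force: [-0.6, 0.1, 0.4]
gripper_width: 0.003
grip_force: 0.7
```

Request:
step_arm --pt "0 0 0.003 0" --pt "0 0 0.003 0"

```text
t: 22.18
position: [0.609, 0.1828, 0.0673]
eef_rot: [0.996, -0.089, 0.0, -0.0]
ft_force: [-0.8, -0.4, 2.3]
gripper_width: 0.004
grip_force: 0.8
```

Request:
step_arm --pt "0 0 0.003 0" --pt "0 0 0.003 0"

```text
t: 22.42
position: [0.6089, 0.1828, 0.0663]
eef_rot: [0.996, -0.089, 0.0, -0.0]
ft_force: [0.6, -0.6, 1.3]
gripper_width: 0.007
grip_force: 0.8
```

Request:
step_arm --pt "0 0 0.003 0" --pt "0 0 0.003 0"

```text
t: 22.68
position: [0.6089, 0.1828, 0.0654]
eef_rot: [0.996, -0.089, 0.0, -0.0]
ft_force: [-0.2, 0.3, 1.9]
gripper_width: 0.005
grip_force: 0.7
```

B's peak is about 2 N over 0.5–4 mm of travel, so it's weak. Push through, then B's tab (the bay is empty).

Request:
step_arm --pt "0 0 0.01 0" --pt "0 0 0.02 0" --pt "0 0 0.03 0" --pt "0 0 0.039 0" --pt "0 0 0.039 0" --pt "0 0 0.039 0"

```text
t: 23.42
position: [0.6086, 0.1826, 0.0543]
eef_rot: [0.996, -0.089, -0.0, 0.0]
ft_force: [-2.7, -0.9, 4.9]
gripper_width: 0.005
grip_force: 2.5
```

Request:
step_arm --pt "0 0 -0.35 0" --pt "0 0 -0.35 0" --pt "0 0 -0.35 0"

```text
t: 23.8
position: [0.6113, 0.1837, 0.1629]
eef_rot: [0.996, -0.09, 0.004, -0.002]
ft_force: [0.7, -0.2, -0.3]
gripper_width: 0.005
grip_force: 0.0
```

Run:
```python
from h import *
from cell import r
s=r.state(); print(gb(s,'B',[-.114,-.05,.15]),gb(s,'B',[-.114,-.05,.041]))
```

```text
(array([-0.627,  0.172,  0.038]), np.float64(0.0)) (array([-0.63 ,  0.174,  0.401]), np.float64(0.0))
```

Request:
step_arm --pt "-0.63 0.172 0 0" --pt "-0.63 0.172 0 0" --pt "-0.63 0.172 0 0" --pt "-0.63 0.172 0.04 0" --pt "-0.63 0.172 0.25 0" --pt "-0.63 0.172 0.37 0" --pt "-0.63 0.172 0.39 0" --pt "-0.63 0.172 0.39 0"

```text
t: 24.8
position: [0.4142, 0.1658, 0.0416]
eef_rot: [0.996, -0.09, -0.0, 0.0]
ft_force: [-0.6, -0.2, 0.7]
gripper_width: 0.003
grip_force: 0.0
```

Run:
```python
from h import *
from cell import r
s=r.state(); print(s["position"],s["ft_force"],gb(s,'B',[-.114,-.002,.041]))
```

```text
[0.41424738 0.16583353 0.04162892] [-0.64284502 -0.24927008  0.7084205 ] (array([ 0.009, -0.164,  0.002]), np.float64(0.0))
```

Request:
step_arm --pt "0.009 -0.04 0.002 0" --pt "0.009 -0.08 0.002 0" --pt "0.009 -0.12 0.002 0" --pt "0.009 -0.16 0.002 0" --pt "0.009 -0.168 0.002 0" --pt "0.009 -0.168 0.002 0"

```text
t: 25.55
position: [0.4251, 0.2152, 0.0411]
eef_rot: [0.996, -0.089, -0.0, -0.0]
ft_force: [-0.3, 0.4, 0.1]
gripper_width: 0.005
grip_force: 0.0
```

Request:
step_arm --pt "0 -0.008 0 0" --pt "0 -0.008 0 0"

```text
t: 25.8
position: [0.4255, 0.2169, 0.041]
eef_rot: [0.996, -0.09, -0.0, 0.0]
ft_force: [-0.8, -0.7, 0.3]
gripper_width: 0.001
grip_force: 0.2
```

Request:
step_arm --pt "0 -0.008 0 0" --pt "0 -0.008 0 0"

```text
t: 26.05
position: [0.426, 0.2194, 0.041]
eef_rot: [0.996, -0.089, -0.0, 0.0]
ft_force: [-0.6, -0.5, -0.0]
gripper_width: 0.004
grip_force: 0.4
```

Request:
step_arm --pt "0 -0.008 0 0" --pt "0 -0.008 0 0"

```text
t: 26.3
position: [0.4263, 0.2212, 0.041]
eef_rot: [0.996, -0.09, -0.0, 0.001]
ft_force: [-1.4, -2.3, 1.4]
gripper_width: 0.007
grip_force: 1.5
```

Request:
step_arm --pt "0 -0.008 0 0" --pt "0 -0.008 0 0"

```text
t: 26.55
position: [0.4263, 0.2215, 0.0409]
eef_rot: [0.996, -0.09, -0.001, 0.002]
ft_force: [-1.8, -7.6, 5.0]
gripper_width: 0.005
grip_force: 3.9
```

Run:
```python
from h import *
from cell import r
s=r.state(); print(s["position"],s["ft_force"],gb(s,'B',[-.114,-.00,.041]),gb(s,'A',[.072,0,.15]))
```

```text
[0.42630256 0.22146174 0.04092029] [-1.80069716 -7.58486999  5.04448805] (array([ 0.002,  0.019, -0.   ]), np.float64(-0.0)) (array([ 0.17 , -0.539, -0.367]), np.float64(-0.135))
```

B's tab is at its stop. On to A's latch.

Request:
step_arm --pt "0 0.04 0 0" --pt "0 0.04 -0.2 0" --pt "0 0.04 -0.35 0" --pt "0.17 -0.539 -0.367 -0.135" --pt "0.17 -0.539 -0.367 -0.135" --pt "0.17 -0.539 -0.367 -0.135" --pt "0.17 -0.539 -0.2 -0.135" --pt "0.17 -0.539 -0.12 -0.135" --pt "0.17 -0.539 -0.12 -0.135"

```text
t: 27.68
position: [0.505, 0.3737, 0.0751]
eef_rot: [0.999, 0.046, -0.002, 0.001]
ft_force: [-0.1, -0.2, 0.5]
gripper_width: 0.002
grip_force: 0.0
```

Run:
```python
from h import *
from cell import r
s=r.state(); print(s["position"],s["ft_force"],gb(s,'A',[.072,0,.0705]))
```

```text
[0.50502589 0.37370784 0.07511957] [-0.07080507 -0.24043664  0.45182964] (array([0.002, 0.006, 0.015]), np.float64(0.001))
```

Request:
step_arm --pt "0.002 0.006 0.006 0" --pt "0.002 0.006 0.014 0" --pt "0.002 0.006 0.014 0"

```text
t: 28.05
position: [0.5073, 0.3726, 0.0738]
eef_rot: [0.999, 0.045, 0.001, -0.0]
ft_force: [-0.9, 0.1, 0.4]
gripper_width: 0.006
grip_force: 0.0
```

Request:
step_arm --pt "0 0 0.003 0" --pt "0 0 0.003 0"

```text
t: 28.3
position: [0.5069, 0.3725, 0.0722]
eef_rot: [0.999, 0.045, 0.0, -0.0]
ft_force: [-0.2, 0.8, -0.3]
gripper_width: 0.002
grip_force: 0.0
```

Request:
step_arm --pt "0 0 0.003 0" --pt "0 0 0.003 0"

```text
t: 28.55
position: [0.5068, 0.3724, 0.071]
eef_rot: [0.999, 0.045, -0.0, 0.0]
ft_force: [0.1, 0.7, 0.2]
gripper_width: 0.004
grip_force: 0.0
```

Request:
step_arm --pt "0 0 0.003 0" --pt "0 0 0.003 0"

```text
t: 28.8
position: [0.5068, 0.3725, 0.0701]
eef_rot: [0.999, 0.045, -0.0, 0.0]
ft_force: [0.5, -0.4, -0.9]
gripper_width: 0.005
grip_force: 0.0
```

Request:
step_arm --pt "0 0 0.003 0" --pt "0 0 0.003 0"

```text
t: 29.05
position: [0.5069, 0.3725, 0.0695]
eef_rot: [0.999, 0.045, 0.0, 0.0]
ft_force: [0.1, -0.5, 1.9]
gripper_width: 0.007
grip_force: 0.7
```

Request:
step_arm --pt "0 0 0.003 0" --pt "0 0 0.003 0"

```text
t: 29.3
position: [0.507, 0.3726, 0.0689]
eef_rot: [0.999, 0.045, 0.0, -0.0]
ft_force: [-1.3, -0.7, 3.8]
gripper_width: 0.005
grip_force: 2.4
```

Request:
step_arm --pt "0 0 0.003 0" --pt "0 0 0.003 0"

```text
t: 29.55
position: [0.507, 0.3726, 0.0682]
eef_rot: [0.999, 0.045, 0.0, -0.0]
ft_force: [-2.3, -2.0, 6.7]
gripper_width: 0.005
grip_force: 3.3
```

Request:
step_arm --pt "0 0 0.003 0" --pt "0 0 0.003 0"

```text
t: 29.8
position: [0.507, 0.3726, 0.0674]
eef_rot: [0.999, 0.045, 0.0, -0.0]
ft_force: [-1.0, -1.0, 7.4]
gripper_width: 0.006
grip_force: 3.6
```

Request:
step_arm --pt "0 0 0.003 0" --pt "0 0 0.003 0"

```text
t: 30.05
position: [0.507, 0.3726, 0.0666]
eef_rot: [0.999, 0.045, 0.0, -0.0]
ft_force: [-1.5, -1.7, 7.2]
gripper_width: 0.01
grip_force: 3.7
```

Request:
step_arm --pt "0 0 0.003 0" --pt "0 0 0.003 0"

```text
t: 30.3
position: [0.507, 0.3726, 0.0656]
eef_rot: [0.999, 0.045, 0.0, -0.0]
ft_force: [-1.0, -1.7, 6.3]
gripper_width: 0.006
grip_force: 3.5
```

Request:
step_arm --pt "0 0 0.003 0" --pt "0 0 0.003 0"

```text
t: 30.55
position: [0.5071, 0.3726, 0.0646]
eef_rot: [0.999, 0.045, 0.0, -0.0]
ft_force: [-1.0, -0.1, 6.1]
gripper_width: 0.006
grip_force: 3.1
```

Request:
step_arm --pt "0 0 0.003 0" --pt "0 0 0.003 0"

```text
t: 30.8
position: [0.5071, 0.3726, 0.0635]
eef_rot: [0.999, 0.045, 0.0, -0.0]
ft_force: [-0.0, -1.5, 5.1]
gripper_width: 0.006
grip_force: 2.6
```

Request:
step_arm --pt "0 0 0.003 0" --pt "0 0 0.003 0"

```text
t: 31.05
position: [0.5071, 0.3726, 0.0623]
eef_rot: [0.999, 0.045, 0.0, -0.0]
ft_force: [-0.2, -0.9, 4.1]
gripper_width: 0.006
grip_force: 1.8
```

A's peak is about 7.4 N, so it's sound. Push through, lift, and check everything.

Request:
step_arm --pt "0 0 0.01 0" --pt "0 0 0.02 0" --pt "0 0 0.03 0" --pt "0 0 0.032 0" --pt "0 0 0.032 0" --pt "0 0 0.032 0"

```text
t: 31.8
position: [0.5067, 0.3724, 0.0538]
eef_rot: [0.999, 0.045, -0.0, 0.0]
ft_force: [-2.5, -3.2, 11.2]
gripper_width: 0.006
grip_force: 5.6
```

Request:
step_arm --pt "0 0 -0.5 0" --pt "0 0 -0.5 0" --pt "0 0 -0.8 0" --pt "-0.3 0 -0.8 0" --pt "-0.4 -0.3 -0.8 0" --pt "-0.4 -0.3 -0.8 0" --pt "-0.4 -0.3 -0.8 0"

```text
t: 32.67
position: [0.3746, 0.4554, 0.2933]
eef_rot: [0.999, 0.05, -0.0, -0.002]
ft_force: [-0.2, -0.4, 0.7]
gripper_width: 0.002
grip_force: 0.0
```

Run:
```python
from h import *
from cell import r,camera
c=camera("top");f=c["frame"][:,:,::-1]
cv2.imwrite("pics/t4.png",cv2.resize(f[60:290,180:520],(800,541),interpolation=cv2.INTER_CUBIC))
s=camera("scene");f=s["frame"][:,:,::-1]
cv2.imwrite("pics/s4.png",cv2.resize(f[80:300,190:460],(736,600),interpolation=cv2.INTER_CUBIC))
```

```text
(no output)
```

View pics/t4.png

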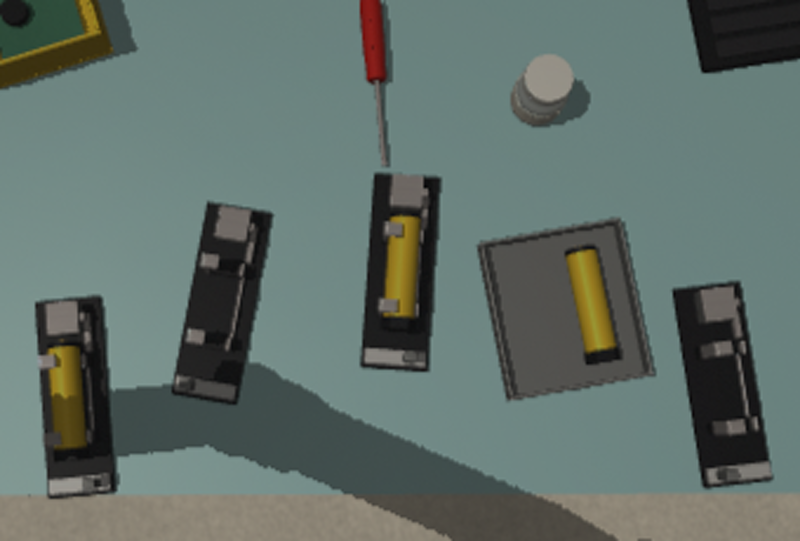

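View pics/s4.png

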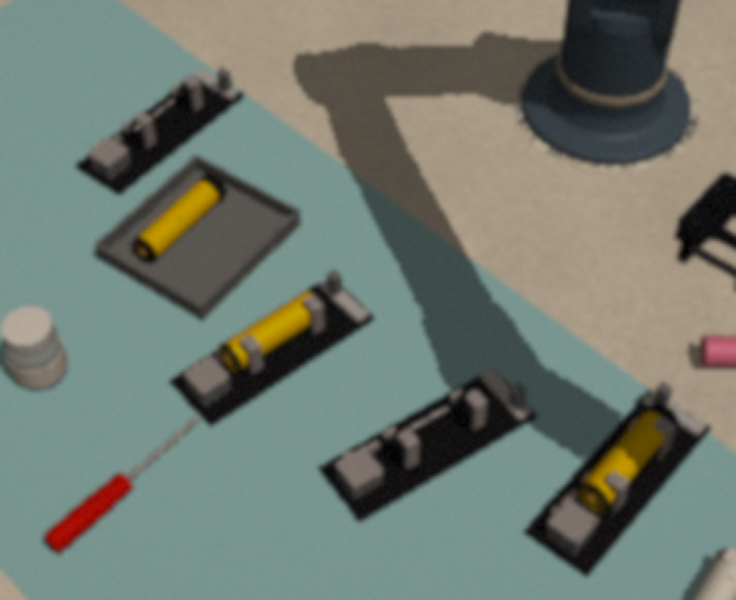

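Both views agree. The tubes of A (65,395) and C (403,265) are still seated with their tabs at the -y end. The tabs of B (185,383) and D (727,474) are at the +y end. D's tube lies flat in the tray (593,305), and all four pads are down. The bystanders haven't moved. Handing in.

```bash
python3 -c "
from cell import r
print(r.job_done())"
```

```text
the job is handed in; nothing more can be done
None
```

I handed the job in at about 33 s with no verdict returned: from left (+y) to right the four latches gave way at about 7 N (sound), 2 N (weak, empty bay), 8 N (sound) and 17 N (stiff), all are pressed down, the weak and stiff bays' tabs are fully across, and the stiff bay's tube lies flat in the tray.

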